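Shut and lock the specimen case

ROBOT

A 7-joint arm with a two-finger parallel gripper is mounted at the origin on the work surface. World frame = base frame: x ahead of the robot, y to its left, z up, the work surface at z = 0. Lengths are in m, angles in rad, forces in N, time in s.
With the tool pointing down it reaches from about 0.425 to 0.925 m from the base axis. Payload 6.8 kg.
Tool frame: the origin (TCP) lies at the very end of the fingers, on their centre line; the grasp point (between the pads) lies 19 mm behind it; z points along the fingers, y is the line along which they close (so a half turn about z gives the same grasp; the last joint's range is limited). The gripper opens to 85 mm and grips with 20 to 120 N. Pads are 22 mm wide; open, the fingers measure 114 mm over their backs; the gripper's body (76 mm by 85 mm) begins 54 mm behind the grasp point. The pads swing forward as they close: fully open they stand 13 mm farther back than shut.
Start: joints at [1.178, 0.477, 0.022, 1.555, -0.011, 1.109, -0.083], TCP at [0.19, -0.648, 0.231] pointing down, gripper open.
Joint ranges: [-2.96, 2.96], [-0.34, 2.1], [-1.41, 1.46], [0.24, 2.44], [-1.37, 4.51], [0.17, 1.92], [-2.96, 2.96]. Speed limits (rad/s): [2.39, 2.39, 3.14, 3.14, 3.14, 3.14, 3.14].

INTERFACE

Orientations are given as a unit quaternion [w, x, y, z].
In Python, from station import bot gives the robot as it stands.
- The arm moves only by the tool jog_arm, never from a script. Its argument "motion" is a list of rows, each a list of 7 numbers: the turn, a rotation vector about the tool's x, y, z in rad, then the shift along the tool's x, y, z in mm, then the finger opening in mm, from 0 to 85.4. A call has 1 to 10 rows; each row is the pose to reach, as a shift and turn from the pose commanded when the call began, along the tool's axes at that moment; what a row does not reach only later rows make up. A row lasts 1/8 s, in which the tool goes at most 62.5 mm and 10.7 degrees, less where a joint would pass 70% of its speed; a pose out of reach is approached as far as the arm can. A call with a gripper value outside its range is refused whole. The fingers move at their own pace and stop on an object; "grip_force" is the grip in N (left out, the last holds). Time passes only in rows, so rows that repeat a pose let the fingers close. It gives the time, the measured TCP pose, the force, the opening and the grip force at its end, in the units of the state.
- bot.get_obs(): the state, without advancing time (a new reading comes with each control period).
- bot.read_camera(name): name is "side" or "top" or "wrist"; returns a dict with "pixels" (400x640x3 uint8, red, green, blue), "camera_matrix" (3x3 intrinsics, pixels), "distortion" ([k1, k2, p1, p2, k3] as OpenCV has them; the pictures are not rectified), "T" (4x4, takes a point from camera to world coordinates); the wrist camera has in their place "tool_from_camera" (4x4, takes a point from camera to tool coordinates, whose origin is the TCP and whose axes are the flange's). Camera axes: x right, y down, z forward; pixel columns grow to the right and rows downward; lengths in m; the calibration is good to about 2 mm. A picture is of the moment at which its call begins: read the wrist's pose just before it. There is no depth.
- bot.hand_in(): hands the job in; it is judged then, once.
Trained networks look in a picture, given as the dict that the camera call returned (one of the last four; its "shot" number tells which), for a name from the list of things; names that differ only in an ending like _2 or _b are one class to them, and where a whole thing is asked for, a point or a joint stands for the part that bears it (a point fixed in the world has none). Each returns a list of dicts, best first, with "score" (0 to 1); they miss things now and then, are a little off and sometimes report something else, mostly with a low value. They report only what shows in the picture. A call takes as long as a camera call. They do not tell look-alikes from the thing itself.
- bot.spot_in(thing, picture): "xy" ([column, row] in pixels, amid what is visible of it).
- bot.tip_of(thing, picture): "xy" ([column, row] in pixels: a listed point, or the origin of a listed thing).
The state is a dict: "t": time; "q": joint angles; "joint_vel": joint speeds; "joint_torque": joint torques, N m; "eef_pos": TCP position; "tool_rot": TCP orientation; "contact_force": force on the tool from outside, world axes, zero at the start; "torque": the same for the moment, N m; "gripper_width": opening from 0.0 (shut) to 1.0 (fully open); "grasp_force": force on a finger pad.
Only numpy, scipy, OpenCV 4.12 (cv2) and the standard library are available. Lean on these libraries where they do the work, as an engineer would, in place of code of your own. Each camera call takes 0.05 s, during which the arm holds its last target. There are 200 camera calls.

TASK

Close up the specimen case: first move the jar with the orange cap from the case's ledge and stand it upright on the blue tray, then slide the case's door gently shut, fully home against its frame. Then lock it with the loose yellow plate: set its hole over the brass pin so that it drops flat on the ledge, lengthwise along the ledge behind the door's lug. Don't tip the jar, slam the door, bump the lamp hood or disturb the other things on the bench.

Things in the scene. Friction and masses are not known exactly. Their poses are not given: they have to be found in the camera images.
- case: Grey display case, fixed, 420 mm wide (y). Origin on the table under it; x points away from the robot, y to the robot's left. In its frame: flat front ledge, top at z=40, from x=-120 to -47; behind it the aluminium-framed glass front slopes up at 35 deg from horizontal, from (x=-45, z=45) to (x=78, z=131), frame 9 mm proud of that line.
- lamp: White lamp hood of the case; origin and axes as the case. A bar 440 mm long in y, x=4 to 34, z=194 to 238, on 10 mm end uprights at y=-213, 213. It hangs right over the door's handle: a vertical gripper would hit it; one tilted 35 to 50 deg (fingers pointing forward and down, square to the slope, body leaning back to the robot) clears.
- door (a joint): Blue-framed clear sliding door, 190 mm wide, in the sloping front. Travel in m along the case's y: 0 = closed against the frame at the case's -y end, grows to 0.178 as it opens towards +y. Stiff: needs about 2 to 4 N to move, and stays where it is left. Starts open 0.14 to 0.175.
- door_handle (a point): Centre of the door's red fin handle: 14 mm thick in y, 44 long up the slope, standing 32 mm square out from the door (16 mm each way from this point along the slope's normal, which leans 35 deg from vertical towards -x). Moves with the door; axes of the case. At y=-95 in the case frame when closed.
- door_lug (a point): Centre of the blue lug, 24 mm in y, at the lower edge of the door: it juts over the rear part of the ledge (case frame x=-70 to -47, z=42 to 60) and travels with the door. With the door closed its rear face is at y=0 in the case frame.
- pin (a point): Foot of the fixed brass locking pin, on the ledge top (z=40), at x=-83, y=24 in the case frame, with the case's axes. The pin is 10 mm in diameter, 12 tall, with its top 3 mm coned to 6 mm. The passing lug clears it.
- plate_hole (a point): Centre, at the underside, of the 15 mm hole of the loose yellow locking plate (90 x 44 x 6 mm, 110 g). Its x runs along its length; the hole is 20 mm from the +x end, 70 from the other. Locked: flat on the ledge round the pin, plate +x along the case's -y, so its hole end stands 4 mm behind the closed lug and bars it. Fits only once the door is closed.
- plate_grip (a point): Point on the locking plate's black upright grip, 34 mm above the plate's underside, same axes as plate_hole and 45 mm from it along plate -x. The grip is 12 mm thick along plate x, 36 mm long along plate y, and rises from z=6 to z=46 above the underside. Pinch it along plate x.
- jar_center (a point): Centre (half-way up) of the small jar with the ORANGE cap, 34 mm in diameter, 75 tall, 60 g; starts upright on the case's ledge in the way of the door's lug.
- tray_floor (a point): Centre of the inner floor (6 mm above the table) of the round blue tray, fixed, 120 mm across, rim 12 mm high; the flat inside is 110 mm across.
- bottle_green_mid (a point): Bystander: empty clear drinks bottle with a green cap, 64 mm across, 200 tall. This point is on its axis, 100 mm above its foot. Leave alone.
- spray_can_mid (a point): Bystander: spray can with a green sleeve, 60 mm across, 190 tall. This point is on its axis, 90 mm above its foot. Leave alone.
- bottle_blue_mid (a point): Bystander: empty clear bottle with a blue cap, 60 mm across, 165 tall. This point is on its axis, 80 mm above its foot. Leave alone.
- cup_mid (a point): Bystander: white plastic cup, 72 mm across, 85 tall. This point is on its axis, 40 mm above its foot. Leave alone.
- jar_white_mid (a point): Bystander: jar like the orange-capped one but with a WHITE cap, 34 mm across, 75 tall; not part of the job. This point is on its axis, 37.5 mm above its foot. Leave alone.
- weight_mid (a point): Bystander: small brass balance weight, 30 mm across, 40 tall. This point is on its axis, 20 mm above its foot. Leave alone.
Mind the look-alikes: they are no part of the job. What is shaped like the part that bears tray_floor but brown, purple or white is not meant.

How it is judged:
By the outcome, as a careful person would: the job done as asked, in the order asked, and still so for the second after the job is handed in, with the robot touching nothing.
It also fails if it takes over 72 s, if anything falls off the work surface, if the arm or the gripper's body presses on something with over 40 N, if the wrist force passes 120 N, or if a joint passes its speed limit or range.

## Working session

There is one attempt and no reset: what is moved stays moved. The work goes in short steps, Python scripts to look and compute and a tool call to move; the robot and the scene stay as the last step left them, time stands still between calls to the robot, and variables do not carry over. Pictures are saved under pics/ and viewed, at most 10 in all, crops included, and the job is handed in when it is done.

Besides the shell and the picture viewer there is one more tool, called as name(argument=value, ...), one argument or row to a line, values as JSON. jog_arm: Moves the arm, as the interface text tells. Its arguments: {"type":"object","properties":{"motion":{"type":"array"},"grip_force":{"type":"number"}},"required":["motion"]}

```bash
mkdir -p pics; ls; cat > h.py <<'E'
import numpy as np, cv2, json
from scipy.spatial.transform import Rotation as R
from station import bot
def shot(n):
    o=bot.get_obs(); p=bot.read_camera(n)
    if 'T' not in p:
        q=o['tool_rot']; T=np.eye(4); T[:3,:3]=R.from_quat([q[1],q[2],q[3],q[0]]).as_matrix(); T[:3,3]=o['eef_pos']
        p['Tw']=T@np.array(p['tool_from_camera'])
    else: p['Tw']=np.array(p['T'])
    return p
def save(p,f): cv2.imwrite('pics/'+f,p['pixels'][:,:,::-1])
def ray(p,xy):
    u=cv2.undistortPoints(np.array([[xy]],float),np.array(p['camera_matrix']),np.array(p['distortion']))[0,0]
    d=p['Tw'][:3,:3]@np.array([u[0],u[1],1.]); return p['Tw'][:3,3],d/np.linalg.norm(d)
def onz(p,xy,z):
    o,d=ray(p,xy); return o+d*(z-o[2])/d[2]
def tri(*pp):
    A=np.zeros((3,3));b=np.zeros(3);rs=[ray(p,x) for p,x in pp]
    for o,d in rs: M=np.eye(3)-np.outer(d,d);A+=M;b+=M@o
    X=np.linalg.solve(A,b); return X,[np.linalg.norm((np.eye(3)-np.outer(d,d))@(X-o)) for o,d in rs]
def proj(p,X):
    W=np.linalg.inv(p['Tw']); return cv2.projectPoints(np.array(X,float).reshape(-1,1,3),cv2.Rodrigues(W[:3,:3])[0],W[:3,3],np.array(p['camera_matrix']),np.array(p['distortion']))[0].reshape(-1,2)
def move(target,quat=None):
    "offset in tool axes (mm) and rotvec to target pose"
    o=bot.get_obs();q=o['tool_rot'];r=R.from_quat([q[1],q[2],q[3],q[0]])
    s=r.inv().apply(np.array(target)-o['eef_pos'])*1000
    rv=(r.inv()*quat).as_rotvec() if quat is not None else np.zeros(3)
    return np.round(rv,3),np.round(s,1)
E
python3 - <<'E'
from h import *
np.set_printoptions(precision=3,suppress=True)
o=bot.get_obs();print(o)
s=shot('side');t=shot('top')
save(s,'side.png');save(t,'top.png')
for th in ['case','door_handle','door_lug','pin','plate_hole','plate_grip','jar_center','tray_floor','bottle_green_mid','spray_can_mid','bottle_blue_mid','cup_mid','jar_white_mid','weight_mid','lamp']:
    a=bot.tip_of(th,s);b=bot.tip_of(th,t)
    f=lambda L:[(np.round(x['xy']).astype(int).tolist(),round(x['score'],2)) for x in L[:4]]
    print(th,'S',f(a),'T',f(b), [x.round(3).tolist() if hasattr(x,'round') else np.round(x,3) for x in tri((s,a[0]['xy']),(t,b[0]['xy']))] if a and b else '')
E
```

```text
pics
{'t': 0.0, 'q': array([ 1.178,  0.478,  0.022,  1.556, -0.012,  1.109, -0.083]), 'joint_vel': array([ 0.001, -0.   , -0.002, -0.   ,  0.   ,  0.002,  0.   ]), 'joint_torque': array([ -0.001, -59.646,   1.608, -28.12 ,   0.013,   0.009,  -0.   ]), 'eef_pos': array([ 0.189, -0.647,  0.23 ]), 'tool_rot': array([-0.001,  0.99 ,  0.142, -0.   ]), 'contact_force': array([-0.178,  0.009, -0.609]), 'torque': array([ 0.029, -0.008, -0.039]), 'grasp_force': 0.0, 'gripper_width': 0.9991595898824598}
case S [([255, 203], 0.92), ([310, 249], 0.7)] T [([329, 151], 0.92)] [[0.617, -0.034, -0.004], array([0.001, 0.001])]
door_handle S [([240, 181], 0.63)] T [([310, 138], 0.61)] [[0.622, 0.025, 0.117], array([0.002, 0.002])]
door_lug S [([248, 224], 0.59)] T [([280, 166], 0.96)] [[0.56, 0.116, 0.057], array([0.007, 0.007])]
pin S [([273, 205], 0.77)] T [([317, 172], 0.77)] [[0.54, 0.004, 0.038], array([0.001, 0.001])]
plate_hole S [([292, 327], 0.95)] T [([210, 225], 0.94)] [[0.381, 0.337, -0.002], array([0.003, 0.003])]
plate_grip S [] T [([217, 236], 0.63)] 
jar_center S [([265, 203], 0.84)] T
[... 380 characters left out ...]
509, -0.437, 0.098], array([0.005, 0.005])]
spray_can_mid S [([200, 300], 0.62)] T [([188, 167], 0.73)] [[0.549, 0.385, 0.089], array([0.006, 0.006])]
bottle_blue_mid S [([153, 302], 0.86)] T [([183, 131], 0.87)] [[0.659, 0.409, 0.074], array([0.003, 0.003])]
cup_mid S [([319, 209], 0.63)] T [([320, 215], 0.75)] [[0.409, -0.006, 0.044], array([0.002, 0.002])]
jar_white_mid S [([312, 251], 0.73)] T [([209, 222], 0.64), ([272, 220], 0.49), ([332, 154], 0.24)] [[0.36, 0.28, 0.185], array([0.01, 0.01])]
weight_mid S [([333, 186], 0.47), ([199, 301], 0.25)] T [([272, 220], 0.75), ([372, 216], 0.64)] [[0.36, 0.112, 0.222], array([0.011, 0.011])]
lamp S [] T [([317, 173], 0.45), ([278, 168], 0.23)]
```

View pics/top.png

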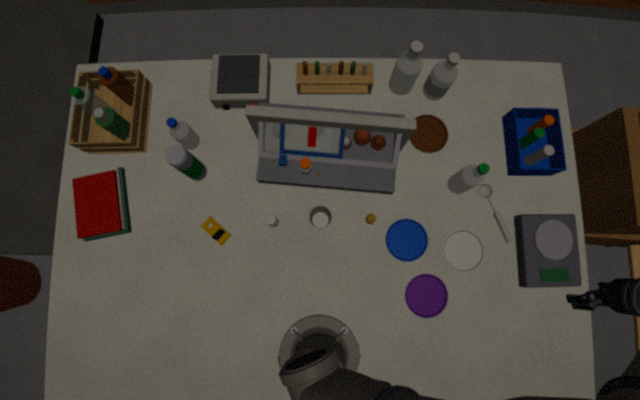

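View pics/side.png

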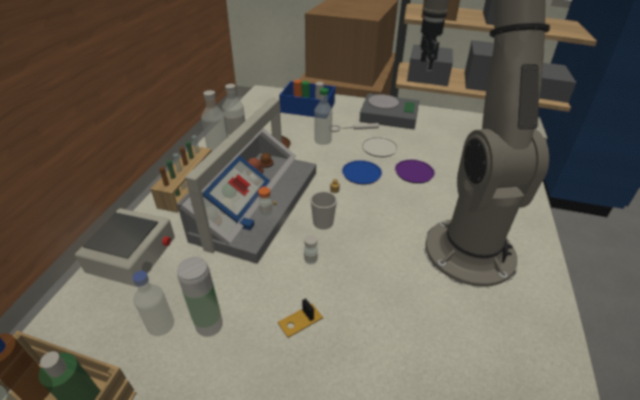

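Orange-cap jar candidates: the orange cap on the ledge (top 305,165 / side 265,200), the white-cap jar (top 272,220 / side 311,251) and brown pots inside the case (top 362,136). I choose the ledge jar. The blue tray is at top (407,240) / side (362,173); the purple, white and brown discs are decoys. The yellow plate is at top (216,231).

```bash
python3 - <<'E'
from h import *
np.set_printoptions(precision=3,suppress=True)
s=shot('side');t=shot('top')
print('tray',tri((s,(362,172.5)),(t,(407,240.5))))
print(onz(s,(362,172.5),.012),onz(t,(407,240.5),.012))
print('w jar',tri((s,(312,251)),(t,(272,220))),'weight',tri((s,(335,185)),(t,(370.5,218))))
Q=R.from_euler('z',-4,degrees=True)*R.from_euler('x',180,degrees=True)
print(move([.42,-.35,.40],Q),move([.44,.03,.42],Q))
w=shot('wrist');print(w['tool_from_camera'],w['camera_matrix'])
E
```

```text
tray (array([ 0.335, -0.27 ,  0.   ]), [np.float64(0.0011043747161289265), np.float64(0.00110437471612896)])
[ 0.334 -0.254  0.012] [ 0.333 -0.268  0.012]
w jar (array([0.392, 0.139, 0.031]), [np.float64(0.0021008287490569236), np.float64(0.0021008287490568663)]) weight (array([ 0.401, -0.158,  0.018]), [np.float64(0.00022238906247639336), np.float64(0.00022238906247621317)])
(array([ 0.   , -0.   ,  0.355]), array([ 304.7, -221.1, -168.7])) (array([ 0.   , -0.   ,  0.355]), array([ 430.7, -580.2, -188.7]))
[[-0.001 -0.957 -0.289  0.074]
 [ 1.    -0.001  0.    -0.001]
 [-0.001 -0.289  0.957 -0.143]
 [ 0.     0.     0.     1.   ]] [[333.587   0.    320.65 ]
 [  0.    333.587 201.752]
 [  0.      0.      1.   ]]
```

jog_arm(
  motion=[
    [0,0,0.1,60,-30,-30,85],
    [0,0,0.2,120,-70,-60,85],
    [0,0,0.35,180,-120,-100,85],
    [0,0,0.355,240,-170,-140,85],
    [0,0,0.355,300,-220,-169,85],
    [0,0,0.355,320,-275,-172,85],
    [0,0,0.355,340,-330,-175,85],
    [0,0,0.355,360,-385,-178,85],
    [0,0,0.355,380,-440,-181,85],
    [0,0,0.355,400,-495,-184,85],
  ],
)

```text
t: 3.0
eef_pos: [0.4281, -0.1245, 0.4108]
tool_rot: [0.0, 0.999, -0.035, 0.001]
contact_force: [2.5, 0.5, 0.0]
gripper_width: 0.997
grasp_force: 0.0
```

jog_arm(
  motion=[
    [0,0,0,10,-60,0,85],
    [0,0,0,15,-85,0,85],
    [0,0,0,15,-85,0,85],
    [0,0,0,15,-85,0,85],
  ],
)

```text
t: 3.5
eef_pos: [0.4487, -0.0441, 0.4102]
tool_rot: [0.0, 0.999, -0.036, -0.0]
contact_force: [0.6, -0.4, -0.6]
gripper_width: 0.993
grasp_force: 0.0
```

```bash
cat > look.py <<'E'
from h import *
import sys
np.set_printoptions(precision=4,suppress=True)
f=lambda L:[(np.round(x['xy'],1).tolist(),round(x['score'],2)) for x in L[:3]]
def look(name,things,pic='wrist'):
    w=shot(pic);save(w,name)
    r={}
    for th in things:
        r[th]=bot.tip_of(th,w);print(th,f(r[th]))
    return w,r
E
python3 - <<'E'
from look import *
o=bot.get_obs();print(o['t'],o['eef_pos'],o['tool_rot'])
Z={'case':0,'door_handle':.117,'door_lug':.051,'pin':.04,'plate_hole':0,'plate_grip':.034,'jar_center':.0775,'tray_floor':.006}
w,r=look('w1.png',Z)
for k in Z:
    for x in r[k][:2]: print(k,onz(w,x['xy'],Z[k]))
E
```

```text
3.5 [ 0.4487 -0.0441  0.4102] [ 0.0003  0.9994 -0.0358 -0.0001]
case [([305.5, 40.1], 0.74)]
door_handle [([258.6, 17.7], 0.7)]
door_lug [([205.5, 76.2], 0.57)]
pin [([286.7, 94.9], 0.84), ([208.2, 193.4], 0.32)]
plate_hole [([113.1, 197.6], 0.75)]
plate_grip [([120.5, 224.3], 0.58)]
jar_center [([257.0, 87.9], 0.86)]
tray_floor [([451.2, 203.0], 0.8), ([549.5, 216.0], 0.69), ([481.4, 283.8], 0.59)]
case [ 0.6148 -0.0328  0.    ]
door_handle [0.6244 0.0175 0.117 ]
door_lug [0.57   0.1124 0.051 ]
pin [ 0.5353 -0.      0.04  ]
pin [0.3947 0.1409 0.04  ]
plate_hole [0.3899 0.3271 0.    ]
plate_grip [0.3507 0.3031 0.034 ]
jar_center [0.5466 0.0359 0.0775]
tray_floor [ 0.3387 -0.2625  0.006 ]
tray_floor [ 0.3012 -0.4431  0.006 ]
```

View pics/w1.png

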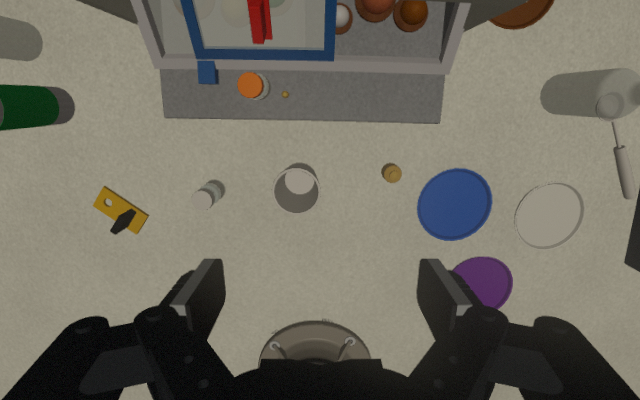

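The wrist view shows the orange-cap jar on the ledge at (251,85) with the pin at (285,94) and the lug at (206,73). The blue tray is at (455,204) and the plate at (120,210). The jar choice is confirmed.

```bash
python3 - <<'E'
from look import *
w=shot('wrist')
im=w['pixels'].astype(int)
g=im.sum(2)/3
# ledge front edge: strongest vertical gradient near row 117-124
pts=[]
for c in range(180,430,10):
    col=cv2.GaussianBlur(w['pixels'],(3,3),0)[:,c].astype(float).mean(1); d=np.diff(col)[110:132]; pts.append((c,110+int(np.argmax(d))+.5))
P=np.array([onz(w,p,.04) for p in pts]); a=np.polyfit(P[:,1],P[:,0],1); res=P[:,0]-np.polyval(a,P[:,1]); k=abs(res)<.003;a=np.polyfit(P[k,1],P[k,0],1)
yaw=-np.arctan(a[0]);print('pts',pts[::6],'x at y=-.03',np.polyval(a,-.033),'yaw deg',np.degrees(yaw),k.sum())
for c in [(163,117),(442,123)]: print('corner',onz(w,c,.04))
hsv=cv2.cvtColor(w['pixels'],cv2.COLOR_RGB2HSV)
def blob(lo,hi,x0,x1,y0,y1):
    m=cv2.inRange(hsv,lo,hi); z=np.zeros_like(m); z[y0:y1,x0:x1]=m[y0:y1,x0:x1]
    n,l,s,c=cv2.connectedComponentsWithStats(z); i=1+np.argmax(s[1:,4]); return c[i],s[i]
c,s=blob((5,150,100),(15,255,255),230,280,60,110);print('cap',c,s,onz(w,c,.115))
c,s=blob((100,100,60),(125,255,255),400,510,150,260);print('tray',c,s,onz(w,c,.010))
E
```

```text
pts [(180, 118.5), (240, 119.5), (300, 120.5), (360, 121.5), (420, 123.5)] x at y=-.03 0.4958307945907634 yaw deg -5.443186891475327 25
corner [0.5187 0.1917 0.04  ]
corner [ 0.479  -0.2293  0.04  ]
cap [250.4755  84.5851] [238  72  26  26 511] [0.5494 0.0381 0.115 ]
tray [454.7794 204.3229] [ 418  169   74   72 4156] [ 0.3377 -0.2662  0.01  ]
```

```bash
cat >> h.py <<'E'
C0=np.array([.618,-.0305,0]); YAW=-5.4
def ori(yaw,tilt): return R.from_euler('z',yaw,degrees=True)*R.from_euler('x',180,degrees=True)*R.from_euler('y',tilt,degrees=True)
def cw(x,y,z): return C0+R.from_euler('z',YAW,degrees=True).apply(np.array([x,y,z])/1000)
def cf(X): return R.from_euler('z',-YAW,degrees=True).apply(np.array(X)-C0)*1000
E
python3 - <<'E'
from h import *
Q=ori(YAW,15);z=Q.apply([0,0,1]);print(z,cf([.5494,.0381,.115]))
G=np.array([.5494,.0381,.090])+z*.021;print(G)
print(move(G-.12*z,Q))
E
```

```text
[ 0.2576704  -0.02435702 -0.96592583] [-74.75138107  61.83972048 115.        ]
[0.55481108 0.0375885  0.06971556]
(array([-0.003,  0.262,  0.024]), array([ 68.9, -88.6, 224.6]))
```

jog_arm(
  motion=[
    [0,0.06,0,17,-22,50,85],
    [0,0.14,0.01,34,-44,110,85],
    [-0.003,0.2,0.02,52,-66,170,85],
    [-0.003,0.262,0.024,69,-89,225,85],
    [-0.003,0.262,0.024,69,-89,225,85],
    [-0.003,0.262,0.024,69,-89,225,85],
  ],
)

```text
t: 4.75
eef_pos: [0.5246, 0.0409, 0.1859]
tool_rot: [0.006, 0.99, -0.047, 0.13]
contact_force: [0.0, -0.1, 0.8]
gripper_width: 0.996
grasp_force: 0.0
```

```bash
python3 - <<'E'
from look import *
w,r=look('w2.png',['jar_center','pin','door_lug'])
print(proj(w,[[.5494,.0381,.115],[.5494,.0381,.0775],cw(-83,24,40)]))
hsv=cv2.cvtColor(w['pixels'],cv2.COLOR_RGB2HSV);m=cv2.inRange(hsv,(5,150,100),(15,255,255))
n,l,s,c=cv2.connectedComponentsWithStats(m);i=1+np.argmax(s[1:,4]);print(c[i],s[i],onz(w,c[i],.115))
Q=ori(YAW,15);z=Q.apply([0,0,1]);G=np.array([.5494,.0381,.090])+z*.021;print(move(G,Q),bot.get_obs()['eef_pos'])
E
```

```text
jar_center [([230.2, 374.1], 0.6)]
pin [([363.5, 213.9], 0.84)]
door_lug [([237.9, 185.2], 0.9)]
[[322.1134 204.6374]
 [321.8682 202.77  ]
 [363.2277 210.3825]]
[518.0025  57.3484] [ 496   35   45   47 1616] [ 0.6386 -0.1075  0.115 ]
(array([ 0.   , -0.003, -0.002]), array([ -2.3,  -0.1, 121.2])) [0.5253 0.0403 0.1873]
```

```bash
python3 - <<'E'
from look import *
im=cv2.imread('pics/w2.png');hsv=cv2.cvtColor(im,cv2.COLOR_BGR2HSV);m=cv2.inRange(hsv,(5,150,80),(15,255,255))
n,l,s,c=cv2.connectedComponentsWithStats(m)
print([(c[i].round(1).tolist(),s[i].tolist()) for i in range(1,n) if s[i,4]>60])
E
```

```text
[([514.9, 69.4], [471, 35, 103, 79, 3534]), ([571.8, 79.1], [555, 62, 34, 36, 932]), ([321.2, 204.4], [299, 183, 46, 44, 1585])]
```

View pics/w2.png

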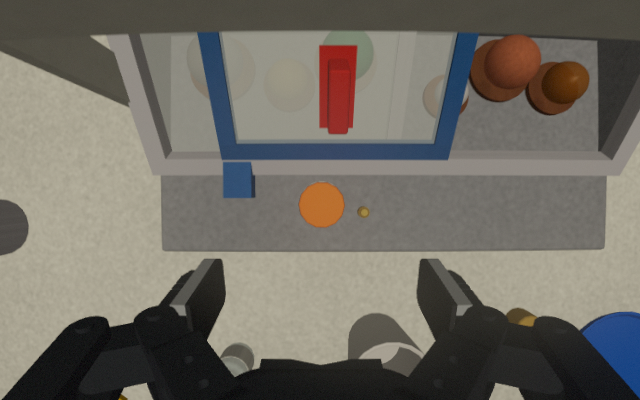

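The cap sits at (321,204), exactly as predicted, with the pin at (363,212) and the lug at (238,180). Descending.

jog_arm(
  motion=[
    [0,0,0,-2,0,45,85],
    [0,0,0,-2,0,85,85],
    [0,0,0,-2,0,110,85],
    [0,0,0,-2,0,121,85],
    [0,0,0,-2,0,121,60],
    [0,0,0,-2,0,121,36],
    [0,0,0,-2,0,121,25],
    [0,0,0,-2,0,121,25],
    [0,0,0,-2,0,121,25],
    [0,0,0,-2,0,121,25],
  ],
  grip_force=25,
)

```text
t: 6.2
eef_pos: [0.5541, 0.0383, 0.0692]
tool_rot: [0.006, 0.99, -0.047, 0.132]
contact_force: [-1.3, -0.2, 6.5]
gripper_width: 0.383
grasp_force: 24.4
```

jog_arm(
  motion=[
    [0,0,0,2,0,-15,25],
    [0,0,0,5,0,-50,25],
    [0,0,0,5,0,-100,25],
    [0,0,0,5,0,-140,25],
    [0,0,0,5,0,-150,25],
  ],
)

```text
t: 6.82
eef_pos: [0.5201, 0.0419, 0.2176]
tool_rot: [0.006, 0.99, -0.047, 0.133]
contact_force: [0.5, 0.5, -0.4]
gripper_width: 0.384
grasp_force: 25.2
```

```bash
python3 - <<'E'
from h import *
o=bot.get_obs();print(o['eef_pos'],o['gripper_width'],o['grasp_force'],o['q'])
for yaw in (-38,20,50):
    Q=ori(yaw,15);z=Q.apply([0,0,1]);T=np.array([.349,-.275,0])+z*.021;T[2]=.18
    print(yaw,T,move(T,Q))
E
```

```text
[0.52011182 0.04189559 0.21762487] 0.38407762753309577 25.219761268235743 [ 0.21506607  0.14941364 -0.50984815  2.09646081  0.2703299   0.68128393
 -2.13659117]
-38 [ 0.353283   -0.27834624  0.18      ] (array([-0.149, -0.005,  0.549]), array([-1.410e+02,  3.345e+02,  2.000e-01]))
20 [ 0.35410742 -0.27314105  0.18      ] (array([ 0.115, -0.005, -0.428]), array([-1.407e+02,  3.293e+02,  3.000e-01]))
50 [ 0.35249368 -0.2708364   0.18      ] (array([ 0.252, -0.005, -0.933]), array([-1.425e+02,  3.271e+02, -2.000e-01]))
```

jog_arm(
  motion=[
    [0.03,0,-0.12,-18,40,0,25],
    [0.06,0,-0.24,-36,82,0,25],
    [0.1,-0.001,-0.36,-54,124,0,25],
    [0.13,-0.002,-0.48,-72,166,0,25],
    [0.16,-0.003,-0.6,-90,208,0,25],
    [0.19,-0.004,-0.72,-108,250,0,25],
    [0.22,-0.005,-0.83,-126,290,0,25],
    [0.252,-0.005,-0.933,-142,327,0,25],
    [0.252,-0.005,-0.933,-142,327,0,25],
    [0.252,-0.005,-0.933,-142,327,0,25],
  ],
)

```text
t: 8.07
eef_pos: [0.3506, -0.2729, 0.1764]
tool_rot: [-0.057, 0.9, 0.416, 0.116]
contact_force: [1.0, 0.5, -0.5]
gripper_width: 0.384
grasp_force: 25.2
```

```bash
python3 - <<'E'
from h import *
o=bot.get_obs();print(o['eef_pos'],o['gripper_width'],o['grasp_force'],o['q'])
Q=ori(50,15);z=Q.apply([0,0,1]);T=np.array([.349,-.275,0])+z*.021;T[2]=.0355
print(move(T,Q)); T[2]+=.03;print(move(T,Q))
E
```

```text
[ 0.35055971 -0.27291599  0.17642094] 0.38397791028732464 25.215147812850773 [ 1.02874128  0.21539687 -0.35736797  2.1191184  -0.24919423  0.83488269
  0.14414556]
(array([-0.004,  0.003, -0.006]), array([-33.3,   0.9, 137. ]))
(array([-0.004,  0.003, -0.006]), array([-25.6,   0.7, 108. ]))
```

jog_arm(
  motion=[
    [0,0,0,-12,0,50,25],
    [0,0,0,-22,1,90,25],
    [0,0,0,-28,1,115,25],
    [0,0,0,-31,1,127,25],
    [0,0,0,-32,1,132,25],
    [0,0,0,-33,1,134,25],
    [0,0,0,-33,1,135.5,25],
    [0,0,0,-33,1,136.5,25],
    [0,0,0,-33,1,136.5,25],
  ],
)

```text
t: 9.2
eef_pos: [0.3545, -0.2692, 0.037]
tool_rot: [-0.056, 0.899, 0.419, 0.116]
contact_force: [-0.2, -0.3, 0.0]
gripper_width: 0.383
grasp_force: 25.2
```

jog_arm(
  motion=[
    [0,0,0,-0.3,0,1,25],
    [0,0,0,-0.5,0,2,25],
    [0,0,0,-0.5,0,2,25],
  ],
)

```text
t: 9.57
eef_pos: [0.3545, -0.2693, 0.0351]
tool_rot: [-0.056, 0.899, 0.419, 0.116]
contact_force: [-2.0, 1.4, 6.7]
gripper_width: 0.382
grasp_force: 25.9
```

jog_arm(
  motion=[
    [0,0,0,0,0,0,45],
    [0,0,0,0,0,0,70],
    [0,0,0,0,0,0,85],
    [0,0,0,0,0,0,85],
    [0,0,0,0,0,-30,85],
    [0,0,0,0,0,-80,85],
    [0,0,0,0,0,-140,85],
    [0,0,0,0,0,-190,85],
    [0,0,0,0,0,-190,85],
  ],
)

```text
t: 10.7
eef_pos: [0.3247, -0.3094, 0.2218]
tool_rot: [-0.052, 0.899, 0.418, 0.117]
contact_force: [0.0, 0.1, -0.4]
gripper_width: 0.996
grasp_force: 0.0
```

```bash
python3 - <<'E'
from look import *
o=bot.get_obs();print(o['eef_pos'],o['q'])
w,r=look('w3.png',['jar_center','tray_floor'])
print(proj(w,[[.349,-.275,.081],[.349,-.275,.0435],[.3377,-.2662,.006]]))
# door handle approach pose
s=shot('side');t=shot('top')
for th in ['door_handle','door_lug']:
    a=bot.tip_of(th,s);b=bot.tip_of(th,t);X=tri((s,a[0]['xy']),(t,b[0]['xy'])) if a and b else 0;print(th,X,cf(X[0]) if a and b else '')
E
```

```text
[ 0.3247 -0.3094  0.2218] [ 1.1146  0.1661 -0.339   2.0532 -0.2458  0.9626  0.2231]
jar_center [([314.2, 178.2], 0.71)]
tray_floor [([572.4, 51.1], 0.96), ([302.1, 184.3], 0.77), ([226.4, 311.4], 0.6)]
[[316.3895 182.2615]
 [316.7034 183.0679]
 [304.1379 184.2261]]
door_handle (array([0.619 , 0.0228, 0.1157]), [np.float64(0.002729700548971941), np.float64(0.0027297005489718487)]) [ -4.0258  53.1435 115.7089]
door_lug (array([0.5522, 0.1204, 0.0725]), [np.float64(0.009012955623977635), np.float64(0.009012955623977666)]) [-79.6863 143.9989  72.5142]
```

View pics/w3.png

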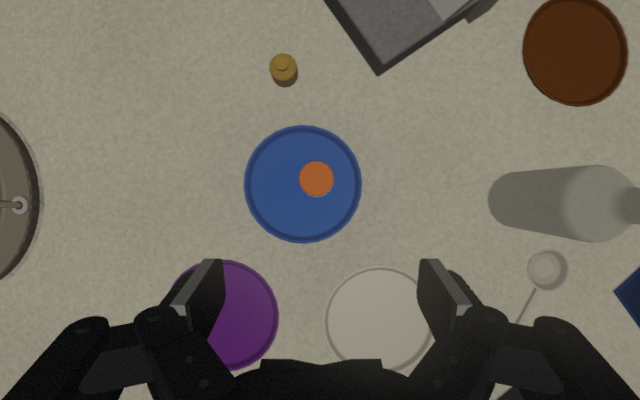

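The jar stands upright in the blue tray: its cap is at (316,179) inside the disc centred at (302,184). Next is the door.

```bash
python3 - <<'E'
from h import *
H=cw(0,50,114);print(H)
Q=ori(YAW,46);z=Q.apply([0,0,1]);
Q2=ori(YAW,15)
print(move(H-.12*z,Q)); print(move([.45,-.1,.25],ori(20,25)))
E
```

```text
[0.62270542 0.0192781  0.114     ]
(array([-0.5  ,  0.503,  0.841]), array([374.3, -51. , 120.4]))
(array([-0.184,  0.175,  0.491]), array([239.5, -35.8,  30.1]))
```

jog_arm(
  motion=[
    [-0.06,0.06,0.1,40,-6,0,85],
    [-0.12,0.12,0.2,85,-12,5,85],
    [-0.18,0.18,0.3,130,-18,10,85],
    [-0.24,0.24,0.4,175,-24,20,85],
    [-0.3,0.3,0.5,220,-30,35,85],
    [-0.36,0.36,0.6,265,-36,60,85],
    [-0.42,0.42,0.7,310,-42,85,85],
    [-0.46,0.465,0.78,345,-47,105,85],
    [-0.5,0.503,0.841,374,-51,120,85],
    [-0.5,0.503,0.841,374,-51,120,85],
  ],
)

```text
t: 12.4
eef_pos: [0.48, 0.0174, 0.2406]
tool_rot: [0.016, 0.934, -0.047, 0.353]
contact_force: [0.2, -0.4, -0.2]
gripper_width: 0.997
grasp_force: 0.0
```

jog_arm(
  motion=[
    [0,0,0,0,0,0,85],
    [0,0,0,0,0,0,85],
  ],
)

```text
t: 12.65
eef_pos: [0.4797, 0.0214, 0.2401]
tool_rot: [0.015, 0.935, -0.042, 0.353]
contact_force: [0.3, 0.4, 0.1]
gripper_width: 0.994
grasp_force: 0.0
```

```bash
python3 - <<'E'
from look import *
o=bot.get_obs();print(o['eef_pos'],o['q'],cf(o['eef_pos']))
w,r=look('w4.png',['door_handle','door_lug','pin'])
t=shot('top');b=bot.tip_of('door_handle',t);print(b[:1])
if b and r['door_handle']:
    X=tri((w,r['door_handle'][0]['xy']),(t,b[0]['xy']));print(X,cf(X[0]))
print(proj(w,[cw(0,50,114),cw(-83,24,40)]),cf(onz(w,r['pin'][0]['xy'],.04)) if r['pin'] else '')
E
```

```text
[0.4797 0.0214 0.2401] [ 1.3614 -0.3365 -1.41    2.4352 -1.3662  0.1697 -0.5235] [-142.5436   38.6133  240.0976]
door_handle [([310.1, 153.3], 0.86)]
door_lug [([235.0, 232.0], 0.91)]
pin [([333.7, 256.9], 0.87)]
[{'xy': [308.9, 139.7], 'score': 0.6}]
(array([0.6042, 0.0229, 0.1448]), [np.float64(0.002625134180292638), np.float64(0.0026251341802925967)]) [-18.7819  51.8252 144.7509]
[[310.5455 153.8981]
 [334.8187 255.3043]] [-84.7978  25.2452  40.    ]
```

View pics/w4.png

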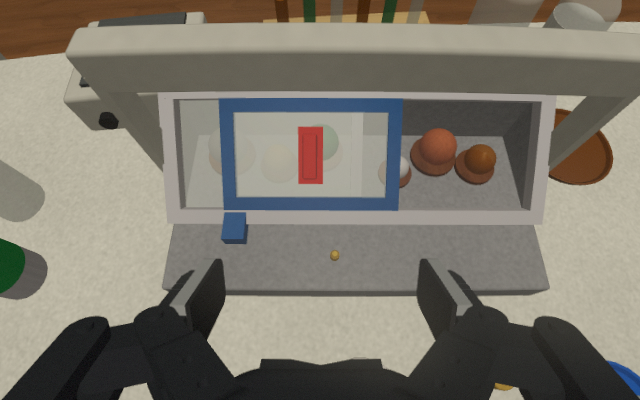

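```bash
python3 - <<'E'
from h import *
print(move([.50,.02,.36],ori(YAW,10)), move([.53,.03,.36],ori(YAW,10)))
E
```

```text
(array([-0.003, -0.548,  0.002]), array([ 94.3,  -1.5, -76.5])) (array([-0.003, -0.548,  0.002]), array([116. , -14.2, -57.3]))
```

jog_arm(
  motion=[
    [0,-0.1,0,10,0,-40,85],
    [0,-0.22,0,30,-3,-75,85],
    [0,-0.35,0,60,-6,-75,85],
    [-0.003,-0.45,0.002,90,-10,-70,85],
    [-0.003,-0.548,0.002,116,-14,-57,85],
    [-0.003,-0.548,0.002,116,-14,-57,85],
    [-0.003,-0.548,0.002,116,-14,-57,85],
    [-0.003,-0.548,0.002,116,-14,-57,85],
  ],
)

```text
t: 13.95
eef_pos: [0.5315, 0.03, 0.3586]
tool_rot: [0.002, 0.995, -0.047, 0.086]
contact_force: [-0.5, 0.6, -1.0]
gripper_width: 0.997
grasp_force: 0.0
```

```bash
python3 - <<'E'
from h import *
o=bot.get_obs();print(o['t'],o['eef_pos'],o['q'].round(2))
H=cw(0,50,114)
for t,d in ((30,.08),(42,.06)):
    Q=ori(YAW,t);z=ori(YAW,42).apply([0,0,1]);print(t,H-d*z,move(H-d*z,Q))
E
```

```text
13.95 [0.53151348 0.03001408 0.35857392] [ 0.95  0.23 -1.3   1.79  0.32  1.15 -2.1 ]
30 [0.56941254 0.02431576 0.17345159] (array([-0.005,  0.352, -0.001]), array([  6. ,   3.1, 188.9]))
42 [0.58273576 0.02305634 0.15858869] (array([-0.005,  0.561, -0.001]), array([ 16.7,   3.2, 205.9]))
```

jog_arm(
  motion=[
    [0,0.09,0,2,1,50,85],
    [0,0.18,0,4,2,100,85],
    [0,0.27,0,5,3,150,85],
    [-0.005,0.352,0,6,3,189,85],
    [-0.005,0.352,0,6,3,189,85],
    [-0.005,0.352,0,6,3,189,85],
  ],
)

```text
t: 14.7
eef_pos: [0.5672, 0.0225, 0.1745]
tool_rot: [0.015, 0.965, -0.045, 0.259]
contact_force: [1.7, 0.1, -0.9]
gripper_width: 0.995
grasp_force: 0.0
```

```bash
python3 - <<'E'
from h import *
o=bot.get_obs();print(o['t'],o['eef_pos'],o['q'].round(2))
H=cw(0,50,114)
for t,d in ((40,.06),(42,.05),(42,-.008)):
    Q=ori(YAW,t);z=ori(YAW,42).apply([0,0,1]);print(t,H-d*z,move(H-d*z,Q))
E
```

```text
14.7 [0.56720606 0.02247651 0.17451793] [ 0.54  0.29 -0.89  2.22  1.11  0.46 -2.89]
40 [0.58273576 0.02305634 0.15858869] (array([0.006, 0.172, 0.002]), array([ 5.3, -2.2, 21.5]))
42 [0.58939737 0.02242664 0.15115724] (array([0.006, 0.207, 0.002]), array([ 7.4, -2.2, 31.3]))
42 [0.6280347  0.01877433 0.10805484] (array([0.006, 0.207, 0.002]), array([19.3, -2.5, 88. ]))
```

jog_arm(
  motion=[
    [0,0.06,0,2,-1,5,85],
    [0.003,0.12,0,4,-2,15,85],
    [0.006,0.207,0.002,7,-2,31,85],
    [0.006,0.207,0.002,7,-2,31,85],
    [0.006,0.207,0.002,7,-2,31,85],
  ],
)

```text
t: 15.32
eef_pos: [0.5956, 0.0202, 0.1938]
tool_rot: [0.024, 0.949, -0.042, 0.312]
contact_force: [0.3, 0.0, 0.0]
gripper_width: 0.991
grasp_force: 0.0
```

```bash
python3 - <<'E'
from h import *
o=bot.get_obs();print(o['t'],o['eef_pos'],o['q'].round(3),cf(o['eef_pos']))
H=cw(0,50,114)
for t,d in ((42,.05),(42,-.007)):
    Q=ori(YAW,t);z=ori(YAW,42).apply([0,0,1]);print(t,H-d*z,move(H-d*z,Q))
E
```

```text
15.325 [0.59561094 0.02022216 0.1938033 ] [-0.508  0.18   0.274  2.281  1.098  0.191 -2.951] [-27.06307428  48.39006121 193.80330488]
42 [0.58939737 0.02242664 0.15115724] (array([0.015, 0.098, 0.011]), array([-30.4,  -2.4,  30.5]))
42 [0.62736854 0.0188373  0.10879799] (array([0.015, 0.098, 0.011]), array([-24.9,  -3.2,  87.2]))
```

```bash
cat > kin.py <<'E'
from h import *
from scipy.optimize import least_squares
import itertools
from pathlib import Path
LO=np.array([-2.96,-.34,-1.41,.24,-1.37,.17,-2.96]);HI=np.array([2.96,2.1,1.46,2.44,4.51,1.92,2.96])
AX='zyzyzyz'
def fk(q,s,o,off):
    M=R.identity();p=off[0].copy()
    for i in range(7):
        M=M*R.from_euler(AX[i],s[i]*q[i]+o[i]);p=p+M.apply(off[i+1])
    return p,M
E
cat > fit.py <<'E'
from kin import *
o=bot.get_obs()
D=[([1.178,.4775,.022,1.5555,-.0115,1.109,-.083],[.1893,-.6475,.2303],[-.001,.99,.142,0]),
([0.21506607,0.14941364,-0.50984815,2.09646081,0.2703299,0.68128393,-2.13659117],[.52011,.0419,.21762],[.006,.99,-.047,.133]),
([1.02874128,0.21539687,-0.35736797,2.1191184,-0.24919423,0.83488269,0.14414556],[.35056,-.27292,.17642],[-.057,.9,.416,.116]),
([1.1146,.1661,-.339,2.0532,-.2458,.9626,.2231],[.3247,-.3094,.2218],[-.052,.899,.418,.117]),
([1.3614,-.3365,-1.41,2.4352,-1.3662,.1697,-.5235],[.4797,.0214,.2401],[.015,.935,-.042,.353]),
([.95,.23,-1.3,1.79,.32,1.15,-2.1],[.5315,.03,.3586],[.002,.995,-.047,.086]),
([.54,.29,-.89,2.22,1.11,.46,-2.89],[.5672,.0225,.1745],[.015,.965,-.045,.259]),
(o['q'],o['eef_pos'],o['tool_rot'])]
tR=[R.from_quat([q[1],q[2],q[3],q[0]]) for _,_,q in D]
W=[.3 if i in(5,6) else 1 for i in range(8)]
best=None
for s1,s3,s5,s7 in itertools.product((1,-1),repeat=4):
  s=np.array([s1,1,s3,1,s5,1,s7])
  for o7 in (0,np.pi/2,np.pi,-np.pi/2):
    def res(v):
        o=np.zeros(7);o[0]=v[0];o[6]=v[1];off=v[2:].reshape(8,3);r=[]
        for (q,p,_),Rt,w in zip(D,tR,W):
            P,M=fk(q,s,o,off);r+=list(w*(P-p)*3)+list(w*(M.inv()*Rt).as_rotvec())
        return np.r_[r,.02*(v[2:]-nom)]
    nom=np.array([[0,0,.3],[0,0,0],[0,0,.2],[0,0,.2],[0,0,.2],[0,0,.2],[0,0,.0],[0,0,.2]]).ravel()
    f=least_squares(res,np.r_[0,o7,nom],max_nfev=40)
    if best is None or f.cost<best[0]: best=(f.cost,s,f.x,res(f.x)[:48].reshape(8,6))
np.set_printoptions(precision=3,suppress=True)
print(best[0],best[1],best[2][:2]);print(best[2][2:].reshape(8,3));print(abs(best[3]).max(1))
np.savez('kin.npz',s=best[1],v=best[2])
E
time python3 fit.py
```

```text
1.5159615290150034e-05 [-1  1 -1  1 -1  1 -1] [0.    1.571]
[[ 0.003  0.002  0.296]
 [-0.002 -0.015 -0.004]
 [ 0.002 -0.015  0.272]
 [ 0.002 -0.016  0.272]
 [ 0.006 -0.016  0.237]
 [-0.001 -0.001  0.237]
 [ 0.002 -0.001  0.064]
 [-0.003  0.     0.264]]
[0.002 0.001 0.001 0.001 0.    0.002 0.002 0.001]
real	0m22.299s
user	0m22.717s
sys	0m0.088s
```

```bash
cat >> kin.py <<'E'
if Path('kin.npz').exists():
    _k=np.load('kin.npz');_v=_k['v'];_o=np.zeros(7);_o[0]=_v[0];_o[6]=_v[1]
    FK=lambda q:fk(q,_k['s'],_o,_v[2:].reshape(8,3))
def ik(p,Q,seeds=12,rng=np.random.default_rng(0)):
    out=[]
    for k in range(seeds):
        q0=LO+.05+(HI-LO-.1)*rng.random(7); q0[4]=rng.uniform(-1.3,2.5)
        def res(q):
            P,M=FK(q);return np.r_[(P-p)*5,(M.inv()*Q).as_rotvec(),.002*(q-(LO+HI)/2)/(HI-LO)]
        f=least_squares(res,q0,bounds=(LO+.03,HI-.03),max_nfev=100)
        P,M=FK(f.x)
        if np.linalg.norm(P-p)<.003 and (M.inv()*Q).magnitude()<.02: out.append(f.x)
    return out
E
python3 - <<'E'
from kin import *
np.set_printoptions(precision=2,suppress=True)
for y in (50,-95):
  for t in (36,42,48):
    for dy in (0,15,30,180):
      Q=ori(YAW+dy,t) if dy<180 else R.from_euler('z',YAW,degrees=True)*R.from_euler('x',180,degrees=True)*R.from_euler('y',t,degrees=True)*R.from_euler('z',np.pi)
      z=Q.apply([0,0,1]);r=[]
      for d in (-.007,.05):
        S=ik(cw(0,y,114)-d*z,Q,8);r.append((len(S),S[0] if S else ''))
      print(y,t,dy,r)
E
```

```text
50 36 0 [(1, array([ 0.21,  0.44, -0.51,  2.23,  1.83,  0.39,  2.7 ])), (6, array([ 0.31,  0.31, -0.64,  2.26,  1.58,  0.38,  2.92]))]
50 36 15 [(6, array([ 0.92,  0.87, -1.35,  2.19,  1.78,  0.75, -2.93])), (2, array([ 1.  ,  0.67, -1.38,  2.24,  1.61,  0.61, -2.88]))]
50 36 30 [(4, array([-0.21,  0.42,  0.25,  2.22,  4.47,  0.35,  0.57])), (6, array([ 0.21,  0.29, -0.21,  2.23, -1.34,  0.21,  0.16]))]
50 36 180 [(6, array([ 0.58,  0.59, -0.98,  2.21,  1.78,  0.63, -0.27])), (6, array([ 0.19,  0.29, -0.5 ,  2.28,  1.61,  0.34, -0.28]))]
50 42 0 [(3, array([ 0.28,  0.48, -0.62,  2.28,  2.13,  0.54,  2.42])), (3, array([ 0.  ,  0.28, -0.31,  2.36,  2.1 ,  0.38,  2.33]))]
50 42 15 [(6, array([-0.08,  0.41, -0.03,  2.31,  3.25,  0.32,  1.52])), (4, array([ 0.47,  0.33, -0.64,  2.34,  2.58,  0.25,  2.27]))]
50 42 30 [(6, array([ 0.8 ,  0.62, -0.95,  2.22,  2.43,  0.2 ,  2.88])), (2, array([ 1.15,  0.75, -1.38,  2.26,  1.72,  0.38, -2.61]))]
50 42 180 [(7, array([ 0.23,  0.47, -0.56,  2.3 ,  2.17,  0.52, -0.78])), (4, array([ 0.21,  0.32, -0.55,  2.36,  2.05,  0.45, -0.72]))]
50 48 0 [(1,
[... 1414 characters left out ...]
.32, -1.72]))]
-95 42 180 [(2, array([ 0.77,  0.53, -0.78,  2.29,  2.39,  0.41, -0.63])), (4, array([ 0.99,  0.44, -1.  ,  2.34,  2.18,  0.38, -0.43]))]
-95 48 0 [(3, array([ 0.87,  0.61, -0.89,  2.33,  2.55,  0.58,  2.42])), (2, array([ 0.87,  0.42, -0.85,  2.41,  2.63,  0.48,  2.25]))]
-95 48 15 [(4, array([ 1.32,  1.01, -1.38,  2.27,  2.17,  0.58, -2.9 ])), (1, array([ 0.68,  0.36, -0.41,  2.36,  3.8 ,  0.39,  1.37]))]
-95 48 30 [(4, array([ 1.4 ,  1.06, -1.38,  2.17,  1.71,  0.36, -2.18])), (6, array([ 1.25,  0.58, -0.95,  2.21, -1.34,  0.2 ,  0.66]))]
-95 48 180 [(6, array([ 0.57,  0.5 , -0.52,  2.36,  2.83,  0.53, -1.12])), (6, array([ 1.04,  0.52, -1.07,  2.41,  2.46,  0.55, -0.65]))]
```

```bash
python3 - <<'E'
from h import *
print(move([.55,.02,.26],ori(YAW,25)),move([.52,.02,.34],ori(YAW,10)))
E
```

```text
(array([ 0.016, -0.199,  0.009]), array([  2.7,   5.8, -80.1])) (array([ 0.017, -0.461,  0.007]), array([  26.1,   10.1, -162.2]))
```

jog_arm(
  motion=[
    [0.01,-0.08,0,0,2,-40,85],
    [0.016,-0.199,0.009,3,6,-80,85],
    [0.016,-0.33,0.008,14,8,-120,85],
    [0.017,-0.461,0.007,26,10,-162,85],
    [0.017,-0.461,0.007,26,10,-162,85],
  ],
)

```text
t: 15.95
eef_pos: [0.5204, 0.0214, 0.3435]
tool_rot: [0.002, 0.995, -0.046, 0.087]
contact_force: [0.3, -0.3, 0.1]
gripper_width: 0.995
grasp_force: 0.0
```

jog_arm(
  motion=[
    [0,0,-0.18,0,0,0,85],
    [0,0,-0.36,0,0,0,85],
    [0,0,-0.54,0,0,0,85],
    [0,0,-0.72,0,0,0,85],
    [0,0,-0.9,0,0,0,85],
    [0,0,-1.08,0,0,0,85],
    [0,0,-1.26,0,0,0,85],
    [0,0,-1.44,0,0,0,85],
    [0,0,-1.57,0,0,0,85],
  ],
)

```text
t: 17.08
eef_pos: [0.5196, 0.0209, 0.3397]
tool_rot: [0.064, 0.735, 0.673, 0.058]
contact_force: [0.7, 0.3, -0.1]
gripper_width: 0.997
grasp_force: 0.0
```

jog_arm(
  motion=[
    [0,0,-0.18,0,0,0,85],
    [0,0,-0.36,0,0,0,85],
    [0,0,-0.54,0,0,0,85],
    [0,0,-0.72,0,0,0,85],
    [0,0,-0.9,0,0,0,85],
    [0,0,-1.08,0,0,0,85],
    [0,0,-1.26,0,0,0,85],
    [0,0,-1.44,0,0,0,85],
    [0,0,-1.57,0,0,0,85],
  ],
)

```text
t: 18.2
eef_pos: [0.5196, 0.0209, 0.3397]
tool_rot: [0.087, 0.044, 0.995, -0.004]
contact_force: [-0.5, -0.3, -0.5]
gripper_width: 0.994
grasp_force: 0.0
```

```bash
cat >> h.py <<'E'
def ori2(yaw,tilt): return ori(yaw,tilt)*R.from_euler('z',180,degrees=True)
E
python3 - <<'E'
from h import *
o=bot.get_obs();print(o['t'],o['eef_pos'],o['q'].round(2))
H=cw(0,50,114);z=ori(YAW,42).apply([0,0,1])
for t,d in ((25,.10),(42,.05)):
    print(t,H-d*z,move(H-d*z,ori2(YAW,t)))
E
```

```text
18.2 [0.51959982 0.02094185 0.33973818] [-0.04  0.04 -0.16  1.89  0.06  1.05  1.26]
25 [0.55608932 0.02557517 0.18831448] (array([ 0.001, -0.263,  0.005]), array([ -9.2,   7.9, 155.4]))
42 [0.58939737 0.02242664 0.15115724] (array([ 0.002, -0.56 ,  0.005]), array([-35.8,   7.7, 197.7]))
```

jog_arm(
  motion=[
    [0,-0.06,0,-2,2,50,85],
    [0,-0.13,0,-5,4,90,85],
    [0,-0.2,0.003,-7,6,125,85],
    [0.001,-0.263,0.005,-9,8,155,85],
    [0.001,-0.33,0.005,-14,8,162,85],
    [0.001,-0.4,0.005,-20,8,170,85],
    [0.001,-0.48,0.005,-28,8,183,85],
    [0.002,-0.56,0.005,-36,8,198,85],
    [0.002,-0.56,0.005,-36,8,198,85],
    [0.002,-0.56,0.005,-36,8,198,85],
  ],
)

```text
t: 19.45
eef_pos: [0.5859, 0.0089, 0.1552]
tool_rot: [0.342, 0.052, 0.938, -0.037]
contact_force: [0.5, -1.0, -0.4]
gripper_width: 0.998
grasp_force: 0.0
```

```bash
python3 - <<'E'
from h import *
o=bot.get_obs();print(o['t'],o['eef_pos'],cf(o['eef_pos']),o['q'].round(2))
H=cw(0,50,114);z=ori(YAW,42).apply([0,0,1])
for t,d in ((42,.05),(42,-.007)):
    print(t,H-d*z,move(H-d*z,ori2(YAW,t)))
E
```

```text
19.45 [0.58591896 0.0088733  0.15523123] [-35.64401433  36.1794711  155.23123401] [-0.3   0.25  0.03  2.36  1.98  0.3  -0.72]
42 [0.58939737 0.02242664 0.15115724] (array([-0.045, -0.032, -0.   ]), array([ 1. , 14. ,  3.9]))
42 [0.62736854 0.0188373  0.10879799] (array([-0.045, -0.032, -0.   ]), array([-0.9, 16.6, 60.8]))
```

jog_arm(
  motion=[
    [-0.045,-0.032,0,1,14,4,60],
    [-0.045,-0.032,0,1,14,4,50],
    [-0.045,-0.032,0,0,15,25,50],
    [-0.045,-0.032,0,0,16,45,50],
    [-0.045,-0.032,0,-1,16,52,50],
  ],
)

```text
t: 20.08
eef_pos: [0.6215, 0.0182, 0.1142]
tool_rot: [0.356, 0.044, 0.933, -0.018]
contact_force: [0.2, -0.7, 0.2]
gripper_width: 0.586
grasp_force: 0.0
```

```bash
python3 - <<'E'
from look import *
o=bot.get_obs();print(o['t'],o['eef_pos'],cf(o['eef_pos']),o['q'].round(2),o['contact_force'])
w,r=look('w5.png',['door_handle','pin','door_lug'])
print(proj(w,[cw(0,50,114),cw(-83,24,40)]))
H=cw(0,50,114);z=ori(YAW,42).apply([0,0,1])
print(move(H+.007*z,ori2(YAW,42)))
E
```

```text
20.075 [0.6215 0.0182 0.1142] [ -1.1241  48.7656 114.2478] [-0.14  0.39 -0.13  2.32  2.33  0.38 -1.03] [ 0.2302 -0.7142  0.2297]
door_handle [([327.2, 255.6], 0.74)]
pin [([256.8, 2.8], 0.83)]
door_lug [([516.5, 75.0], 0.72), ([251.3, 99.9], 0.44)]
[[321.9695 262.8554]
 [255.6375   3.4005]]
(array([-0.002, -0.004,  0.001]), array([-1.2,  0.6,  8.8]))
```

View pics/w5.png

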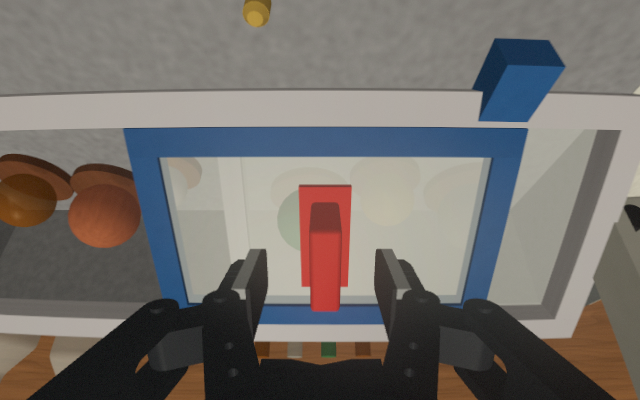

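The wrist view from above shows the red handle fin at (326,258), centred between the fingers (255–390). The pin is at (257,10) and the lug at (520,75). I'll go a little deeper and close.

jog_arm(
  motion=[
    [0,0,0,-1,1,4,50],
    [0,0,0,-1,1,8,50],
    [0,0,0,-1,1,8,30],
    [0,0,0,-1,1,8,10],
    [0,0,0,-1,1,8,8],
    [0,0,0,-1,1,8,8],
    [0,0,0,-1,1,8,8],
  ],
  grip_force=30,
)

```text
t: 21.15
eef_pos: [0.6265, 0.0196, 0.1086]
tool_rot: [0.356, 0.043, 0.933, -0.018]
contact_force: [-2.9, -0.6, 1.5]
gripper_width: 0.155
grasp_force: 31.6
```

jog_arm(
  motion=[
    [0,0,0,0,-5,0,8],
    [0,0,0,0,-15,0,8],
    [0,0,0,0,-27,0,8],
    [0,0,0,0,-39,0,8],
    [0,0,0,0,-51,0,8],
    [0,0,0,0,-63,0,8],
    [0,0,0,0,-75,0,8],
    [0,0,0,0,-87,0,8],
    [0,0,0,0,-98,0,8],
    [0,0,0,0,-106,0,8],
  ],
)

```text
t: 22.4
eef_pos: [0.6165, -0.087, 0.1086]
tool_rot: [0.356, 0.044, 0.933, -0.018]
contact_force: [1.4, 2.5, -1.5]
gripper_width: 0.155
grasp_force: 30.8
```

```bash
python3 - <<'E'
from h import *
o=bot.get_obs();print(o['t'],o['eef_pos'],cf(o['eef_pos']),o['q'].round(2),o['contact_force'],o['gripper_width'])
H=cw(0,-95,114);z=ori(YAW,42).apply([0,0,1])
print(move(H+.007*z,ori2(YAW,42)))
E
```

```text
22.4 [ 0.61654617 -0.08703464  0.10858012] [  3.87300633 -56.42055026 108.58012287] [ 0.22  0.41 -0.25  2.32  2.71  0.34 -1.16] [ 1.36071909  2.50682686 -1.52290731] 0.15521929730483933
(array([-0.002, -0.004,  0.001]), array([ -0.7, -38.6,   0.4]))
```

jog_arm(
  motion=[
    [0,0,0,0,-6,0,8],
    [0,0,0,0,-12,0,8],
    [0,0,0,0,-18,0,8],
    [0,0,0,0,-23,0,8],
    [0,0,0,0,-27,0,8],
    [0,0,0,0,-30,0,8],
    [0,0,0,0,-32,0,8],
    [0,0,0,0,-33.5,0,8],
    [0,0,0,0,-35,0,8],
  ],
)

```text
t: 23.52
eef_pos: [0.6134, -0.1206, 0.1087]
tool_rot: [0.356, 0.043, 0.933, -0.017]
contact_force: [4.7, 1.8, -8.6]
gripper_width: 0.15
grasp_force: 30.0
```

jog_arm(
  motion=[
    [0,0,0,0,-1,0,8],
    [0,0,0,0,-2,0,8],
    [0,0,0,0,-3,0,8],
    [0,0,0,0,-4,0,8],
  ],
)

```text
t: 24.02
eef_pos: [0.6131, -0.1246, 0.1087]
tool_rot: [0.356, 0.043, 0.933, -0.017]
contact_force: [4.8, 1.0, -8.7]
gripper_width: 0.153
grasp_force: 30.0
```

jog_arm(
  motion=[
    [0,0,0,0,-1,0,8],
    [0,0,0,0,-2,0,8],
    [0,0,0,0,-3,0,8],
  ],
)

```text
t: 24.4
eef_pos: [0.613, -0.125, 0.1086]
tool_rot: [0.356, 0.042, 0.934, -0.016]
contact_force: [5.4, 9.0, -7.6]
gripper_width: 0.155
grasp_force: 30.2
```

jog_arm(
  motion=[
    [0,0,0,0,-1,0,8],
    [0,0,0,0,-2,0,8],
    [0,0,0,0,-2,0,8],
  ],
)

```text
t: 24.78
eef_pos: [0.613, -0.125, 0.1086]
tool_rot: [0.356, 0.04, 0.934, -0.015]
contact_force: [5.7, 11.7, -7.2]
gripper_width: 0.156
grasp_force: 30.3
```

jog_arm(
  motion=[
    [0,0,0,0,3,0,25],
    [0,0,0,0,4,0,50],
    [0,0,0,0,4,0,50],
    [0,0,0,0,4,0,50],
    [0,0,0,0,4,-20,50],
    [0,0,0,0,4,-55,50],
    [0,0,0,0,4,-70,50],
  ],
)

```text
t: 25.65
eef_pos: [0.5657, -0.1217, 0.1621]
tool_rot: [0.356, 0.044, 0.933, -0.018]
contact_force: [-0.2, -0.4, -0.1]
gripper_width: 0.582
grasp_force: 0.0
```

```bash
python3 - <<'E'
from look import *
o=bot.get_obs();print(o['t'],o['eef_pos'],cf(o['eef_pos']),o['q'].round(2),o['contact_force'])
w,r=look('w6.png',['door_handle','pin','door_lug'])
print(proj(w,[cw(0,-95,114),cw(-83,24,40),cw(-60,-12,51),cw(-70,0,60)]),cf(onz(w,r['pin'][0]['xy'],.04)) if r['pin'] else '')
t=shot('top');s=shot('side')
for th in ['plate_hole','plate_grip']:
    a=bot.tip_of(th,s);b=bot.tip_of(th,t);print(th,f(a),f(b))
    if a and b: print(tri((s,a[0]['xy']),(t,b[0]['xy'])))
print(move([.50,-.05,.36],ori2(YAW,5)))
E
```

```text
25.65 [ 0.5657 -0.1217  0.1621] [-43.4531 -95.7025 162.0891] [ 0.4   0.24 -0.32  2.37  2.83  0.2  -1.22] [-0.165  -0.376  -0.1182]
door_handle [([322.9, 210.9], 0.59)]
pin []
door_lug [([458.0, 80.0], 0.92)]
[[321.0969 217.558 ]
 [525.3749  37.7373]
 [456.3951  80.7012]
 [485.9102  77.1834]] 
plate_hole [([291.2, 326.4], 0.88)] [([209.9, 221.7], 0.58)]
(array([ 0.3875,  0.3363, -0.0029]), [np.float64(0.005960488263715604), np.float64(0.00596048826371543)])
plate_grip [([311.2, 308.5], 0.85)] [([216.9, 235.6], 0.92)]
(array([0.3466, 0.3034, 0.0317]), [np.float64(0.0010397316971313163), np.float64(0.0010397316971313057)])
(array([-0.001,  0.641,  0.001]), array([ -78.3,   64.3, -197.6]))
```

View pics/w6.png

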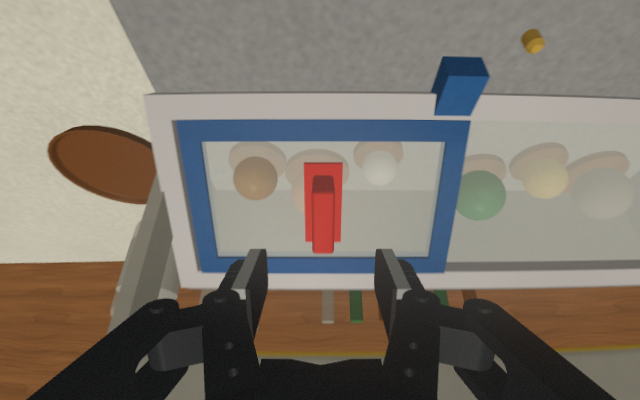

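The door is home: its frame is flush with the left end, the lug at (458,80) is where predicted for closed, and the pin at (532,40) is free. Now the plate.

jog_arm(
  motion=[
    [0,0.1,0,-5,10,-50,60],
    [0,0.22,0,-20,20,-95,85],
    [0,0.36,0,-40,35,-140,85],
    [0,0.5,0,-60,50,-175,85],
    [0,0.641,0,-78,64,-198,85],
    [0,0.641,0,-78,64,-198,85],
    [0,0.641,0,-78,64,-198,85],
  ],
)

```text
t: 27.02
eef_pos: [0.5504, -0.1896, 0.2404]
tool_rot: [0.271, 0.087, 0.948, -0.145]
contact_force: [-1.0, -1.2, 1.0]
gripper_width: 0.996
grasp_force: 0.0
```

```bash
python3 - <<'E'
from h import *
o=bot.get_obs();print(o['t'],o['eef_pos'],o['q'].round(2))
Q=ori(130,15);z=Q.apply([0,0,1]);G=np.array([.347,.303,.020]);print(z,move(G-z*.20,Q), G-z*.2)
E
```

```text
27.025 [ 0.55036134 -0.18964395  0.24040501] [ 0.25  0.1  -0.2   2.22  0.9   0.42  0.68]
[-0.16636568  0.19826689 -0.96592583] (array([-0.124,  0.888,  0.667]), array([ 196.4,  391.6, -207.1])) [0.38027314 0.26334662 0.21318517]
```

jog_arm(
  motion=[
    [-0.01,0.09,0.05,0,20,-50,85],
    [-0.02,0.2,0.1,15,50,-95,85],
    [-0.04,0.31,0.17,40,95,-130,85],
    [-0.05,0.42,0.25,70,145,-155,85],
    [-0.07,0.53,0.34,100,200,-180,85],
    [-0.09,0.64,0.45,130,255,-195,85],
    [-0.11,0.75,0.55,160,305,-205,85],
    [-0.12,0.82,0.62,180,350,-207,85],
    [-0.124,0.888,0.667,196,391,-207,85],
    [-0.124,0.888,0.667,196,391,-207,85],
  ],
)

```text
t: 28.28
eef_pos: [0.38, 0.2636, 0.2114]
tool_rot: [-0.118, 0.418, 0.899, 0.055]
contact_force: [0.2, -0.6, 0.1]
gripper_width: 0.994
grasp_force: 0.0
```

```bash
cat > pl.py <<'E'
from look import *
o=bot.get_obs();print(o['t'],o['eef_pos'],o['q'].round(2))
w,r=look('w7.png',['plate_hole','plate_grip'])
for k,z in (('plate_hole',0),('plate_grip',.034)):
    if r[k]: print(k,onz(w,r[k][0]['xy'],z))
hsv=cv2.cvtColor(w['pixels'],cv2.COLOR_RGB2HSV);m=cv2.inRange(hsv,(15,120,90),(35,255,255))
n,l,s,c=cv2.connectedComponentsWithStats(m);i=1+np.argmax(s[1:,4]);print('yellow',c[i],s[i])
cn=np.argwhere(l==i)[:,::-1].astype(np.float32)
b=cv2.boxPoints(cv2.minAreaRect(cn));C=np.array([onz(w,p,.006) for p in b]);print(b,C)
e=[np.linalg.norm(C[k]-C[(k+1)%4]) for k in range(4)];print(e,C.mean(0))
k=int(np.argmax(e));d=C[(k+1)%4]-C[k];print('long dir',np.degrees(np.arctan2(d[1],d[0])))
E
python3 pl.py
```

```text
28.275 [0.38   0.2636 0.2114] [-0.05  0.24 -0.58  2.01 -0.16  0.95  0.18]
plate_hole [([363.1, 171.0], 0.79)]
plate_grip [([322.5, 180.4], 0.96)]
plate_hole [0.3792 0.3374 0.    ]
plate_grip [0.3522 0.2997 0.034 ]
yellow [344.7993 177.9316] [ 300  153   87   51 2720]
[[299.0814 164.2896]
 [380.9704 151.929 ]
 [386.9655 191.6467]
 [305.0765 204.0073]] [[0.321  0.2974 0.006 ]
 [0.3803 0.365  0.006 ]
 [0.4132 0.3364 0.006 ]
 [0.3538 0.2686 0.006 ]]
[np.float64(0.08989140955499944), np.float64(0.04362438943830302), np.float64(0.09015942024142937), np.float64(0.043599720989408515)] [0.3671 0.3168 0.006 ]
long dir -131.28118595422117
```

View pics/w7.png

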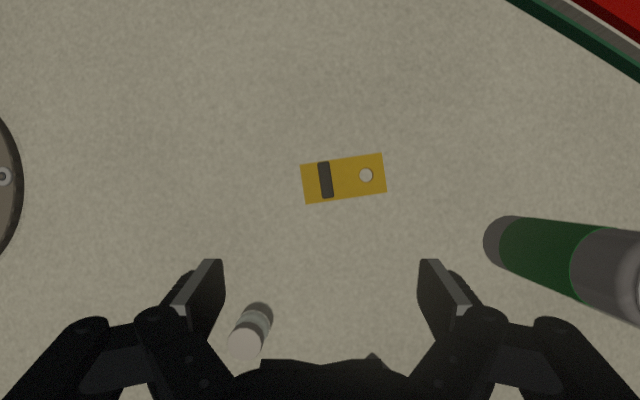

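The plate measures 90 × 43.6 mm with long axis at 48.7°. Its hole is at (366,175) and the black grip at (326,180), with nothing near it.

```bash
python3 - <<'E'
from h import *
Q=ori(138.7,15);z=Q.apply([0,0,1]);G=np.array([.3535,.3012,.038])+.019*z
print(G,move(G-z*.08,Q),move(G,Q))
E
```

```text
[0.34980561 0.3044456  0.01964741] (array([ 0.041,  0.004, -0.146]), array([  2.1,   6.2, 120.6])) (array([ 0.041,  0.004, -0.146]), array([  2.2,   2.9, 200.6]))
```

jog_arm(
  motion=[
    [0.02,0,-0.07,1,3,50,70],
    [0.041,0.004,-0.146,2,6,100,60],
    [0.041,0.004,-0.146,2,5,140,50],
    [0.041,0.004,-0.146,2,4,170,50],
    [0.041,0.004,-0.146,2,3,188,50],
    [0.041,0.004,-0.146,2,3,196,50],
    [0.041,0.004,-0.146,2,3,200,50],
    [0.041,0.004,-0.146,2,3,200,50],
  ],
)

```text
t: 29.42
eef_pos: [0.3505, 0.3051, 0.0206]
tool_rot: [-0.122, 0.35, 0.928, 0.047]
contact_force: [-0.5, -0.0, -1.0]
gripper_width: 0.59
grasp_force: 0.0
```

```bash
python3 - <<'E'
from h import *
o=bot.get_obs();print(o['t'],o['q'].round(2),o['contact_force'])
Q=ori(138.7,15);z=Q.apply([0,0,1]);G=np.array([.3535,.3012,.038])+.019*z
print(G,move(G,Q))
E
```

```text
29.425 [-0.24  0.57 -0.52  2.13  0.03  0.54  0.12] [-0.45795085 -0.04844477 -0.96846193]
[0.34980561 0.3044456  0.01964741] (array([ 0.001,  0.   , -0.   ]), array([-0.2, -0.9,  1. ]))
```

jog_arm(
  motion=[
    [0,0,0,0,-1,1,35],
    [0,0,0,0,-1,1,15],
    [0,0,0,0,-1,1,6],
    [0,0,0,0,-1,1,6],
    [0,0,0,0,-1,1,6],
    [0,0,0,0,-1,1,6],
  ],
  grip_force=50,
)

```text
t: 30.18
eef_pos: [0.3494, 0.3046, 0.0196]
tool_rot: [-0.122, 0.35, 0.928, 0.046]
contact_force: [0.8, -2.2, 5.7]
gripper_width: 0.129
grasp_force: 49.9
```

```bash
python3 - <<'E'
from look import *
o=bot.get_obs();print(o['t'],o['eef_pos'],o['gripper_width'],o['contact_force'])
q=o['tool_rot'];r=R.from_quat([q[1],q[2],q[3],q[0]])
d=r.apply([0,1,0]);print('tool y deg',np.degrees(np.arctan2(d[1],d[0])))
w,rr=look('w8.png',['plate_hole'])
if rr['plate_hole']:
    X=onz(w,rr['plate_hole'][0]['xy'],0);print(X,'hole in tool',r.inv().apply(X-o['eef_pos'])*1000)
E
```

```text
30.175 [0.3494 0.3046 0.0196] 0.12889508373753103 [ 0.7518 -2.2357  5.6778]
tool y deg 48.67352388432798
plate_hole [([407.2, 263.7], 0.58)]
[0.3835 0.3371 0.    ] hole in tool [-9.1571 46.8713 17.8484]
```

```bash
python3 - <<'E'
from h import *
Q=ori(YAW,15);hole=np.array([-9.3,45.5,17.9])/1000
for dz in (.10,):
    T=cw(-84.5,24.5,40)+[0,0,dz]-Q.apply(hole);print(T,move(T,Q),move(T,ori(70,15)))
o=bot.get_obs();
E
```

```text
[0.54479354 0.0467321  0.15969709] (array([-6.510e-01, -1.000e-03,  2.429e+00]), array([-269.9,  -64.5, -217.5])) (array([-3.090e-01, -1.000e-03,  1.158e+00]), array([-269.9,  -64.5, -217.5]))
```

jog_arm(
  motion=[
    [0,0,0,0,0,-12,6],
    [0,0,0,0,0,-50,6],
    [0,0,0,0,0,-100,6],
    [0,0,0,0,0,-150,6],
    [-0.04,0,0.16,-15,-5,-185,6],
    [-0.08,0,0.32,-40,-10,-200,6],
    [-0.13,0,0.48,-65,-15,-205,6],
    [-0.17,0,0.64,-90,-20,-210,6],
    [-0.21,0,0.8,-115,-25,-215,6],
    [-0.25,0,0.96,-135,-30,-220,6],
  ],
)

```text
t: 31.52
eef_pos: [0.4701, 0.157, 0.1969]
tool_rot: [-0.087, 0.752, 0.647, 0.096]
contact_force: [-0.2, 0.3, -1.1]
gripper_width: 0.129
grasp_force: 48.8
```

```bash
python3 - <<'E'
from h import *
o=bot.get_obs();print(o['t'],o['eef_pos'],o['q'].round(2),o['gripper_width'],o['contact_force'])
Q=ori(YAW,15);hole=np.array([-9.3,45.5,17.9])/1000
T=cw(-84.5,24.5,40)+[0,0,.10]-Q.apply(hole);print(T,move(T,Q))
E
```

```text
31.525 [0.47012144 0.15697732 0.19689289] [ 0.05  0.21 -0.38  2.07 -0.22  0.78 -0.32] 0.12931225881426026 [-0.22774226  0.32394641 -1.13124923]
[0.54479354 0.0467321  0.15969709] (array([-0.395,  0.007,  1.464]), array([-104.1,   90.4,   10.3]))
```

jog_arm(
  motion=[
    [-0.04,0,0.16,-8,8,-8,6],
    [-0.085,0.001,0.32,-18,16,-10,6],
    [-0.13,0.002,0.48,-30,26,-12,6],
    [-0.17,0.003,0.64,-42,37,-12,6],
    [-0.215,0.004,0.8,-55,48,-10,6],
    [-0.26,0.005,0.96,-68,59,-6,6],
    [-0.3,0.005,1.12,-80,70,-2,6],
    [-0.35,0.006,1.29,-93,81,4,6],
    [-0.395,0.007,1.464,-104,90,10,6],
    [-0.395,0.007,1.464,-104,90,10,6],
  ],
)

```text
t: 32.78
eef_pos: [0.5445, 0.0489, 0.1595]
tool_rot: [0.006, 0.991, -0.042, 0.13]
contact_force: [-0.5, 0.0, -0.8]
gripper_width: 0.131
grasp_force: 48.9
```

jog_arm(
  motion=[
    [0,0,0,0,0,0,6],
    [0,0,0,0,0,0,6],
  ],
)

```text
t: 33.02
eef_pos: [0.5448, 0.0486, 0.1603]
tool_rot: [0.005, 0.991, -0.043, 0.131]
contact_force: [-0.3, 0.3, -2.0]
gripper_width: 0.131
grasp_force: 48.9
```

```bash
cat > pin.py <<'E'
from look import *
import sys
o=bot.get_obs();print(o['t'],o['eef_pos'],o['q'].round(2),o['gripper_width'])
q=o['tool_rot'];r=R.from_quat([q[1],q[2],q[3],q[0]])
hole=np.array([-9.3,45.5,17.9])/1000
print('hole pred',cf(o['eef_pos']+r.apply(hole)), 'tool y vs case',np.degrees(np.arctan2(*r.apply([0,1,0])[[1,0]]))+90-YAW)
w,rr=look(sys.argv[1],['plate_hole','pin'])
X=o['eef_pos']+r.apply(hole)
for x in rr['plate_hole'][:1]:
    h=onz(w,x['xy'],X[2]);print('hole',cf(h),'in tool',r.inv().apply(h-o['eef_pos'])*1000)
for x in rr['pin'][:1]: print('pin@46',cf(onz(w,x['xy'],.040)))
print('pred px pin',proj(w,[cw(-83,24,40),cw(-83,24,52)]),'hole',proj(w,[X]))
if len(sys.argv)>2:
    rs=[]
    for n in ('top','side'):
        p=shot(n);b=bot.tip_of('pin',p);print(n,f(b))
        if b: rs.append((p,b[0]['xy']));print(cf(onz(p,b[0]['xy'],.04)))
E
python3 pin.py w9.png 1
```

```text
33.025 [0.5448 0.0486 0.1603] [-0.27  0.24  0.02  2.13  0.16  0.53 -2.04] 0.1308959018845403
hole pred [-84.2797  26.2948 140.5278] tool y vs case 0.47311154175074854
plate_hole [([404.5, 261.4], 0.88)]
pin [([379.0, 241.2], 0.67)]
hole [-83.4547  27.4619 140.5278] in tool [-8.4941 44.3397 18.117 ]
pin@46 [-87.5225  23.5486  40.    ]
pred px pin [[378.543  235.8228]
 [381.1368 237.8053]] hole [[406.6276 262.9275]]
top [([320.0, 173.3], 0.76), ([468.7, 176.0], 0.67)]
[-84.9804  17.706   40.    ]
side [([272.9, 204.0], 0.91)]
[-79.4728  27.5863  40.    ]
```

View pics/w9.png

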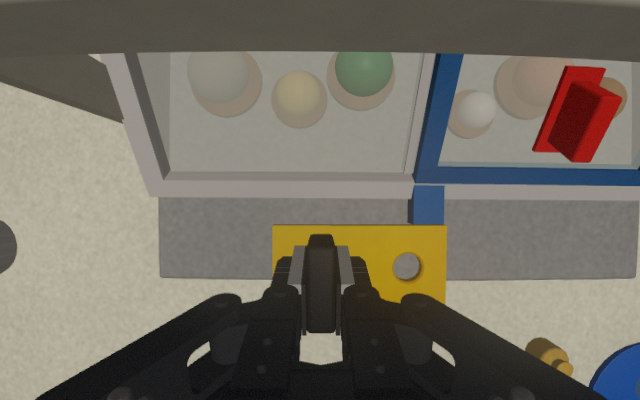

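The plate hangs level: its hole is at (405,265) and the closed door's lug shows at (428,205), while the pin is hidden under the plate. I'll hover low, 31 mm short of the pin, so that hole and pin are both visible.

```bash
python3 - <<'E'
from h import *
Q=ori(YAW,15);hole=np.array([-9.0,45,18])/1000
T=cw(-116,24.5,62)-Q.apply(hole);print(T,move(T,Q))
E
```

```text
[0.51307202 0.04922843 0.08171604] (array([-0.002, -0.   ,  0.006]), array([-51. ,   2. ,  67.2]))
```

jog_arm(
  motion=[
    [0,0,0,-25,1,10,6],
    [-0.002,0,0.006,-48,2,30,6],
    [-0.002,0,0.006,-51,2,52,6],
    [-0.002,0,0.006,-51,2,63,6],
    [-0.002,0,0.006,-51,2,67,6],
    [-0.002,0,0.006,-51,2,67,6],
  ],
)

```text
t: 34.12
eef_pos: [0.5135, 0.0494, 0.0821]
tool_rot: [0.006, 0.99, -0.047, 0.131]
contact_force: [-0.6, 0.3, -1.4]
gripper_width: 0.127
grasp_force: 48.9
```

```bash
python3 pin.py w10.png; python3 - <<'E'
import cv2
im=cv2.imread('pics/w10.png')[170:330,280:480];cv2.imwrite('pics/w10c.png',cv2.resize(im,None,fx=4,fy=3.75,interpolation=cv2.INTER_CUBIC)[:600])
E
```

```text
34.125 [0.5135 0.0494 0.0821] [-0.33  0.33  0.06  2.25  0.24  0.32 -2.16] 0.12686976286677593
hole pred [-115.9182   24.2159   62.4385] tool y vs case -0.003977696667993413
plate_hole [([405.5, 261.6], 0.75)]
pin [([396.9, 202.9], 0.7)]
hole [-115.2003   24.8333   62.4385] in tool [-8.6067 44.8825 18.0862]
pin@46 [-84.4365  24.5811  40.    ]
pred px pin [[397.8775 200.5059]
 [402.8004 201.0733]] hole [[406.6258 262.9177]]
```

View pics/w10c.png

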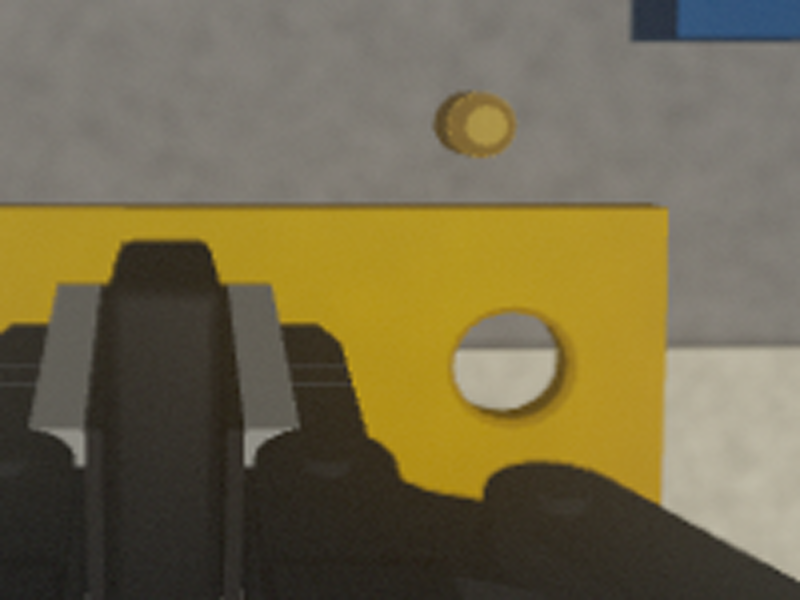

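```bash
python3 - <<'E'
from h import *
o=bot.get_obs();w=shot('wrist')
p=onz(w,(401.75,203.6),.052);h=onz(w,(408,266.8),.0684);print('pin',cf(p),'hole top',cf(h))
for r in (h,): print(proj(w,[h,h-[0,0,.006]]))
q=o['tool_rot'];r=R.from_quat([q[1],q[2],q[3],q[0]]);print('hole in tool',r.inv().apply(h-[0,0,.006]-o['eef_pos'])*1000)
E
```

```text
pin [-84.45817545  24.54928239  52.        ] hole top [-116.77517196   24.98253189   68.4       ]
[[408.         266.8       ]
 [405.09539507 264.30831813]]
hole in tool [-10.19762729  44.77632841  18.04197133]
```

jog_arm(
  motion=[
    [0,0,0,12,0,3,6],
    [0,0,0,24,0,6.5,6],
    [0,0,0,30.7,0.2,8.2,6],
    [0,0,0,30.7,0.2,8.2,6],
    [0,0,0,29.6,0.2,12,6],
    [0,0,0,28.6,0.2,15.9,6],
    [0,0,0,28.6,0.2,15.9,6],
  ],
)

```text
t: 35.2
eef_pos: [0.5439, 0.0462, 0.0733]
tool_rot: [0.006, 0.99, -0.046, 0.13]
contact_force: [-0.3, 0.0, -0.8]
gripper_width: 0.13
grasp_force: 48.9
```

```bash
python3 - <<'E'
from look import *
o=bot.get_obs();print(o['t'],o['eef_pos'],o['contact_force'])
w=shot('wrist');save(w,'w11.png')
P=cw(-84.4,24.5,52)
q=o['tool_rot'];r=R.from_quat([q[1],q[2],q[3],q[0]]);X=o['eef_pos']+r.apply(np.array([-9.7,44.8,18])/1000);print('hole',cf(X),np.degrees(np.arctan2(*r.apply([0,1,0])[[1,0]]))+90-YAW)
print(proj(w,[P,X]))
im=w['pixels'][235:295,375:440,::-1];cv2.imwrite('pics/w11c.png',cv2.resize(im,None,fx=8,fy=8,interpolation=cv2.INTER_CUBIC))
E
```

```text
35.2 [0.5439 0.0462 0.0733] [-0.2846  0.0269 -0.7736]
hole [-85.701   24.5682  53.4785] 0.026895321388218818
[[404.6935 260.5413]
 [405.229  263.509 ]]
```

View pics/w11c.png

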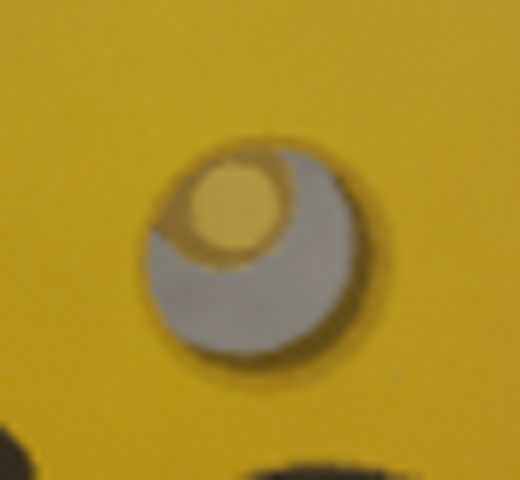

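The pin top at crop (235,207) shows inside the hole. The hole's lower rim is centred at about (235,238), so the hole has to go about 2 mm forward. Then lower.

jog_arm(
  motion=[
    [0,0,0,1.9,0,0.5,6],
    [0,0,0,1.9,0,0.5,6],
    [0,0,0,1.1,0,3.4,6],
    [0,0,0,0.4,0,6.3,6],
    [0,0,0,-0.4,0,9.2,6],
    [0,0,0,-0.9,0,11.1,6],
    [0,0,0,-0.9,0,11.1,6],
  ],
)

```text
t: 36.12
eef_pos: [0.5464, 0.046, 0.0627]
tool_rot: [0.006, 0.99, -0.047, 0.13]
contact_force: [-0.7, 0.2, -0.0]
gripper_width: 0.131
grasp_force: 48.9
```

jog_arm(
  motion=[
    [0,0,0,-0.3,0,1,6],
    [0,0,0,-0.5,0,2,6],
    [0,0,0,-0.7,0,2.7,6],
    [0,0,0,-0.7,0,2.7,6],
  ],
)

```text
t: 36.62
eef_pos: [0.5465, 0.046, 0.0601]
tool_rot: [0.006, 0.99, -0.047, 0.13]
contact_force: [-0.2, -0.3, -1.4]
gripper_width: 0.129
grasp_force: 48.9
```

jog_arm(
  motion=[
    [0,0,0,-0.2,0,0.7,6],
    [0,0,0,-0.4,0,1.4,6],
    [0,0,0,-0.4,0,1.4,6],
  ],
)

```text
t: 37.0
eef_pos: [0.5466, 0.046, 0.0596]
tool_rot: [0.006, 0.99, -0.047, 0.131]
contact_force: [-4.9, -0.7, 11.3]
gripper_width: 0.132
grasp_force: 50.9
```

jog_arm(
  motion=[
    [0,0,0,0,0,-0.5,20],
    [0,0,0,0,0,-0.5,35],
    [0,0,0,0,0,-0.5,45],
    [0,0,0,0,0,-0.5,45],
    [0,0,0,0,0,-20,45],
    [0,0,0,0,0,-60,45],
    [0,0,0,0,0,-110,45],
    [0,0,0,0,0,-140,45],
    [0,0,0,0,0,-140,45],
  ],
)

```text
t: 38.12
eef_pos: [0.5115, 0.0498, 0.1964]
tool_rot: [0.005, 0.99, -0.047, 0.133]
contact_force: [0.7, -0.3, -0.3]
gripper_width: 0.53
grasp_force: 0.0
```

```bash
python3 - <<'E'
from look import *
o=bot.get_obs();print(o['t'],o['eef_pos'],o['contact_force'])
w,rr=look('w12.png',['plate_hole','pin','door_lug'])
for k,z in (('plate_hole',.04),('pin',.04),('door_lug',.051)):
    if rr[k]: print(k,cf(onz(w,rr[k][0]['xy'],z)))
hsv=cv2.cvtColor(w['pixels'],cv2.COLOR_RGB2HSV);m=cv2.inRange(hsv,(15,120,90),(35,255,255))
n,l,s,c=cv2.connectedComponentsWithStats(m);i=1+np.argmax(s[1:,4])
b=cv2.boxPoints(cv2.minAreaRect(np.argwhere(l==i)[:,::-1].astype(np.float32)))
print(s[i]);C=np.array([cf(onz(w,p,.046)) for p in b]);print(C)
t=shot('top');s=shot('side');a=np.vstack([cv2.resize(np.hstack([w['pixels'],]),(640,400)),]);
print([f(bot.tip_of('jar_center',p)) for p in (t,s)])
a=np.hstack([w['pixels'][100:400,200:500],t['pixels'][100:400,180:480]]);cv2.imwrite('pics/fin.png',a[:,:,::-1])
E
```

```text
38.125 [0.5115 0.0498 0.1964] [ 0.674  -0.3446 -0.296 ]
plate_hole [([371.2, 193.1], 0.69)]
pin [([371.7, 198.9], 0.7)]
door_lug [([409.4, 170.8], 0.67)]
plate_hole [-80.389   23.1172  40.    ]
pin [-85.8504  22.628   40.    ]
door_lug [-60.1051 -10.0338  51.    ]
[ 295  173   98   48 3870]
[[-105.2234   94.439    46.    ]
 [ -61.8311   94.3319   46.    ]
 [ -61.8303    4.8057   46.    ]
 [-105.3043    4.6013   46.    ]]
[[([411.6, 233.3], 0.71)], [([360.4, 160.4], 0.61)]]
```

View pics/fin.png

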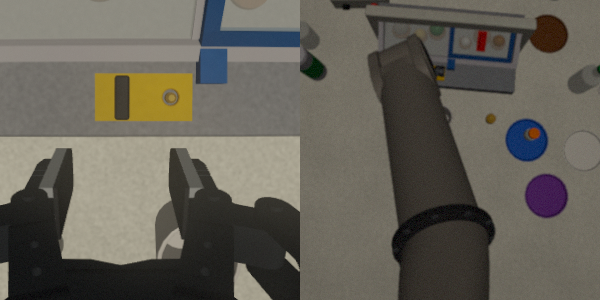

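```bash
python3 -c "
from station import bot
print(bot.hand_in())"
```

```text
the job is handed in; nothing more can be done
None
```

I handed the job in at about 38 s: the orange-cap jar stands in the blue tray, the door is fully shut, and the yellow plate lies flat over the pin 4–5 mm behind the lug; I viewed 13 pictures, 3 over your limit of 10.

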